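# Hang the missing rail bracket and lay the rail

## Robot

A 6-joint arm with a two-finger parallel gripper is mounted at the origin on the work surface. World frame = base frame: x ahead of the robot, y to its left, z up, the work surface at z = 0. Lengths are in m, angles in rad, forces in N, time in s.
With the tool pointing down it reaches from about 0.3 to 0.75 m from the base axis. Payload 8.5 kg.
Tool frame: the origin (TCP) lies on the centre line of the jaws, within the pads' length; the fingertips stand 22 mm ahead of it and the grasp point (between the pads) lies 3 mm ahead of it; z points along the fingers, y is the direction in which the jaws open and shut (so a half turn about z gives the same grasp; the last joint's range is limited). The gripper opens to 85 mm and grips with 20 to 120 N. Pads are 22 mm wide; open, the fingers measure 114 mm over their backs; the gripper's body (76 mm by 85 mm) begins 54 mm behind the grasp point. The pads swing forward as they close: fully open they stand 13 mm farther back than shut.
Start: joints at [-1.406, 0.381, 1.297, -0, 1.464, -0.215], TCP at [0.204, -0.511, 0.253] pointing down, gripper open.
Joint ranges: [-3.11, 3.11], [-0.89, 2.33], [0.22, 2.48], [-1.42, 4.56], [0.17, 2.85], [-2.88, 2.88]. Speed limits (rad/s): [2.39, 2.39, 3.14, 3.14, 3.14, 3.14].

## Interface

Orientations are given as a unit quaternion [x, y, z, w].
In Python, from station import * gives the robot as it stands.
- The arm moves only by the tool jog_arm, never from a script. Its argument "plan" is a list of rows, each an object of numbers: "tx", "ty", "tz": the shift along the world's x, y, z in m; "turn": the turn about the world's z in degrees. In form: [{"tx": .., "ty": .., "tz": .., "turn": ..}, ...]. A call has exactly 8 rows; each row shifts and turns the commanded pose from where the row before left it; what a row does not reach is not made up. A row lasts 1/10 s, in which the tool goes at most 50 mm and 8.59 degrees, less where a joint would pass 70% of its speed; a pose out of reach is approached as far as the arm can. A call with a gripper value outside its range is refused whole. "jaw" is the opening, from -1 (shut) to 1 (fully open), set as the call begins (left out, the last holds). The fingers move at their own pace and stop on an object; "newtons" is the grip in N (left out, the last holds). Time passes only in rows, so rows that do not move let the fingers close, or fill a call up. It gives the time, the measured TCP pose, the force and the opening at its end, in the units of the state.
- state(): the state, without advancing time (a new reading comes with each control period).
- capture(name): name is "side" or "top"; returns the picture (400x640x3 uint8, red, green, blue); there is no depth.
- camera_model(name): a dict with "K" (3x3 intrinsics, pixels), "dist_coeffs" ([k1, k2, p1, p2, k3] as OpenCV has them; the pictures are not rectified), "rvec" (rotation vector, rad) and "tvec" (3), from world to camera coordinates, as OpenCV has them. Camera axes: x right, y down, z forward; pixel columns grow to the right and rows downward; lengths in m; the calibration is good to about 2 mm. A picture is of the moment at which its call begins. camera_model takes no time and is no camera call.
- hand_in(): hands the job in, once; it reports no verdict.
The state is a dict: "t": time; "joint_pos": joint angles; "joint_velocities": joint speeds; "effort": joint torques, N m; "ee_pos": TCP position; "orientation": TCP orientation; "ft_force": force on the tool from outside, world axes, zero at the start; "torque": the same for the moment, N m; "finger_gap": finger opening in m.
Only numpy, scipy, OpenCV 4.12 (cv2) and the standard library are available. Lean on these libraries where they do the work, as an engineer would, in place of code of your own. Each camera call takes 0.05 s, during which the arm holds its last target. There are 200 camera calls.

## Task

Finish the hanging rail on the steel counter rack: hook the loose bracket into the top two slots of the empty upright, level with the bracket already hanging on the other one, and press it down until it is fully home and the spring catch has snapped out over its lock bar. Then lay the wooden rail in the cradles of both brackets, roughly centred so that an end shows past each, and let go. Leave everything else on the counter where it stands.

Things in the scene. Friction and masses are not known exactly. Their poses are not given: they have to be found in the camera images.
- rack: Dark steel counter rack, fixed: foot plate 150 x 230 x 12 mm with two flat back ties. Origin at counter level, midway between the two uprights, in the plane of their front faces. x points away from the front (the brackets reach out to -x), y along the rack, z up.
- upright_a: Slotted steel channel, 36 mm wide, 222 mm high, fixed on the foot plate 70 mm to one side of the rack's origin (left or right varies), with one bracket already hanging locked in its top two slots. Origin at its foot (12 mm above the counter), middle of its front face. Axes as the rack's.
- upright_b: The same channel, 70 mm to the other side, with no bracket on it. 5 mm sheet; one column of four slots 14 mm wide, 32 mm high; their lower edges are 35, 85, 135 and 185 mm above the origin. Origin at its foot (12 mm above the counter), middle of its front face. Axes as the rack's.
- seat_b (a point): Point on the front face of upright_b, 112 mm above its foot: where the loose bracket's origin lies when fully home (hooks in the third and fourth slots from below). To enter, the bracket is held 17 to 23 mm higher than home (20 mm is best), goes straight in along +x until its back plate meets the upright, then down. Play in y: 3.5 mm either side.
- cradle_a (a point): Middle of the cradle floor of the bracket already hanging: 87 mm in front of the upright. Axes as the rack's.
- catch (a joint): Spring catch of upright_b: tongue 11 mm wide, 118 to 125 mm above the foot, 3.5 mm proud of the face, sloped above, flat below. 0 = out, grows as pushed in (to 0.007 m). The bracket's lock bar rides over it in the last 13 mm of the way down; it snaps out above the bar when the bracket is home. The bracket's weight is not enough: it takes a press of about 8 to 15 N.
- bracket: The loose steel rail bracket, about 0.3 kg, standing on its foot flange: 119 mm long, 34 mm wide, 90 mm high. Origin: foot of the back plate, middle of its back face; arm along -x, z up. Back plate 32 mm wide, 5 mm thick, 90 mm high, with a window (20 mm wide, z 4 to 20 mm) over the lock bar at its foot. Foot flange 5 mm thick, to x -106 mm, cradle at its outer end.
- web_grip (a point): Where to grip the loose bracket, 44 mm in front of its back face, 60 mm above its foot, near its balance point: the web, an upright plate 12 mm thick (y), x -5 to -56 mm of the bracket, its top 82 mm above the foot. Take it from above, fingers closing along the bracket's y.
- upper_hook (a point): Underside of the neck of the upper of two hooks on the bracket's back, 73 mm above its foot; the lower is 50 mm below it. They stick out 12.5 mm along +x, are 7 mm wide; necks 8 mm high, lips hanging 16 mm below the neck's underside, 6.5 mm clear of the back plate.
- cradle_b (a point): Middle of the loose bracket's cradle floor: 86 mm in front of its back face, 5 mm above its origin. Cradle 32 mm wide inside along x, cheeks 30 mm wide in y and 21 mm high above the floor, with flared lips to 31 mm above the floor. The other bracket is the same.
- thumb_ledge (a point): Middle of the flat ledge on top of the loose bracket, 26 mm (x) by 32 mm (y), 13 mm in front of the back face, 90 mm above the bracket's origin; the place to press down. With the bracket home the upright stands 20 mm higher than the ledge.
- rail: Loose pale wooden rail, square section 24 x 24 mm, 200 mm long, about 0.1 kg. Origin in the middle of its underside, y along its length, z up.
- rail_mid (a point): Centre of the rail, 12 mm above the floor it lies on.
- tray_front (a point): Middle of the finger lip on the front of the pull-out tray of the red plastic cutlery caddy, 30 mm above the counter. The caddy is fixed, stands behind it, 110 x 170 mm, 125 mm high, with cutlery standing in it to 200 mm. Leave alone.
- bottle: Glass bottle with a stainless cap, 68 mm across, 205 mm high, standing. Origin at the centre of its underside. Leave alone.
- saucer: White ceramic saucer, 124 mm across, 16 mm high. Origin at the centre of its underside. Leave alone.
- snack_cup: Baby-blue silicone snack cup, 80 mm across the rim, 75 mm high. Origin at the centre of its underside. Leave alone.
- fork: Wooden fork lying flat, 160 mm long along its x, 26 mm wide, 7 mm thick. Origin near its middle, on the underside. Leave alone.
- lunch_box: Grey lunch container with lid and two side clips, 128 x 178 mm, 62 mm high. Origin at the centre of its underside. Leave alone.
There are look-alikes about, which are no part of the job. What is shaped like the rail but green is not meant. Leave any red look-alike of the bracket alone.

How it is judged:
By the outcome, as a careful person would: the job done as asked, in the order asked, and still so for the second after the job is handed in, with the robot touching nothing.
It also fails if it takes over 67 s, if anything falls off the work surface, if the arm or the gripper's body presses on something with over 40 N, if the wrist force passes 120 N, or if a joint passes its speed limit or range.

## Working session

There is one attempt and no reset: what is moved stays moved. The work goes in short steps, Python scripts to look and compute and a tool call to move; the robot and the scene stay as the last step left them, time stands still between calls to the robot, and variables do not carry over. Pictures are saved under pics/ and viewed, about 8 in all and at most 12, crops included, and the job is handed in when it is done.

Besides the shell and the picture viewer there is one more tool, called after "Emit:" as name([rows], argument=value, ...), one row to a line, values as JSON. jog_arm: Moves the arm, as the interface text tells. Its arguments: {"type":"object","properties":{"plan":{"type":"array","items":{"type":"object","properties":{"tx":{"type":"number"},"ty":{"type":"number"},"tz":{"type":"number"},"turn":{"type":"number"}}}},"jaw":{"type":"number"},"newtons":{"type":"number"}},"required":["plan"]}

```bash
mkdir -p pics; cat > h.py <<'E'
from station import *
import numpy as np, cv2
def cam(n):
    m=camera_model(n); return [np.array(m[k],float) for k in("K","dist_coeffs","rvec","tvec")]
def ray(n,px):
    K,d,r,t=cam(n); R=cv2.Rodrigues(r)[0]
    u=cv2.undistortPoints(np.array(px,float).reshape(-1,1,2),K,d).reshape(-1,2)
    return -R.T@t.ravel(), np.c_[u,np.ones(len(u))]@R
def onz(n,px,z):
    o,D=ray(n,px); return o+D*((z-o[2])/D[:,2])[:,None]
def proj(n,P):
    K,d,r,t=cam(n); return cv2.projectPoints(np.array(P,float).reshape(-1,1,3),r,t,K,d)[0].reshape(-1,2)
def tri(p1,p2):  # side px, top px
    o1,d1=ray("side",p1);o2,d2=ray("top",p2);out=[]
    for a,b in zip(d1,d2):
        s=np.linalg.lstsq(np.c_[a,-b],o2-o1,rcond=None)[0]
        A,B=o1+a*s[0],o2+b*s[1]; out.append(np.r_[(A+B)/2,np.linalg.norm(A-B)])
    return np.array(out)
def snap(n,f,box=None,s=1):
    im=capture(n)[:,:,::-1].copy()
    cv2.imwrite("pics/raw_"+f,im)
    if box: im=im[box[1]:box[3],box[0]:box[2]]
    cv2.imwrite("pics/"+f,cv2.resize(im,None,fx=s,fy=s,interpolation=cv2.INTER_CUBIC)); return im
E
python3 - <<'E'
from h import *
np.set_printoptions(precision=4,suppress=True)
snap("side","s0.png",None,1.25);snap("top","t0.png",None,1.25)
for n in("side","top"):
    K,d,r,t=cam(n);print(n,K[0,0],d.ravel(),-cv2.Rodrigues(r)[0].T@t.ravel())
print(state())
E
```

```text
side 399.16491098858216 [0.0135 0.     0.     0.     0.    ] [0.2877 0.6675 0.9235]
top 361.837874792818 [-0.0224  0.      0.      0.      0.    ] [ 0.2612 -0.0549  1.1989]
{'t': 0.1, 'joint_pos': array([-1.4063,  0.3811,  1.2982,  0.    ,  1.4636, -0.2153]), 'joint_velocities': array([-0.0016, -0.0007, -0.0024,  0.001 , -0.0019,  0.0006]), 'effort': array([  0.0036, -44.9223, -23.1655,  -0.0002,   0.0037,  -0.    ]), 'ee_pos': array([ 0.2039, -0.5106,  0.2528]), 'orientation': array([ 0.982 ,  0.1888,  0.    , -0.0007]), 'ft_force': array([ 0.5002,  0.2765, -0.2637]), 'torque': array([ 0.0391,  0.0243, -0.003 ]), 'finger_gap': 0.08531953769530365}
```

View pics/s0.png

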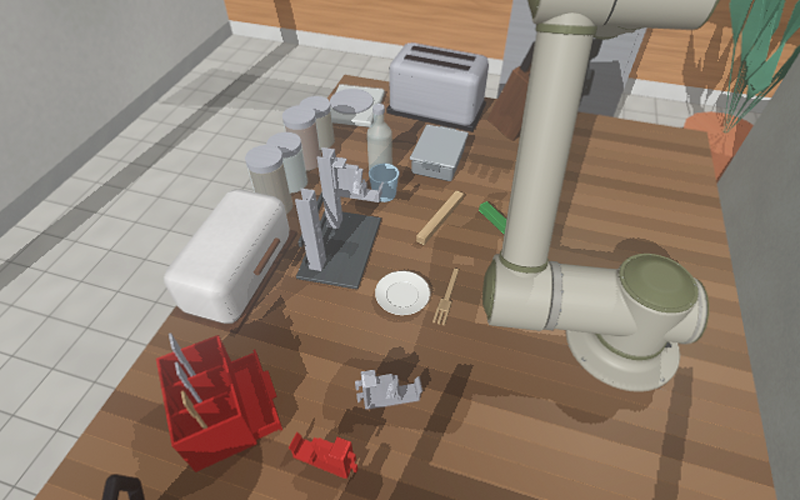

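View pics/t0.png

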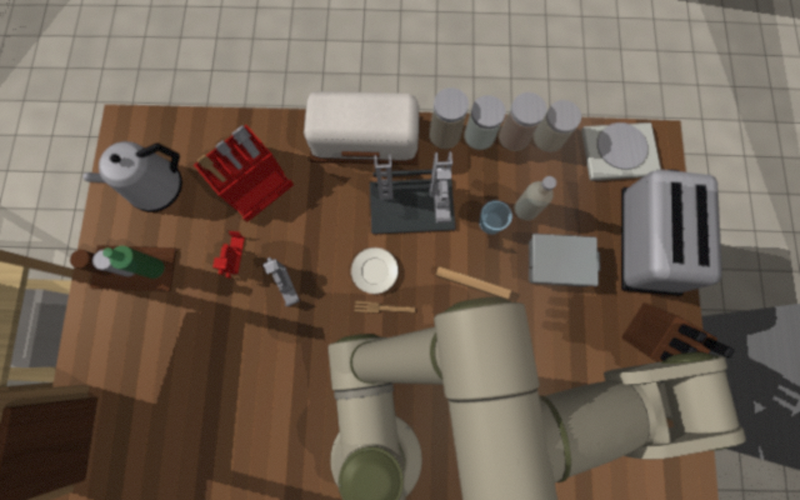

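Side view: the grey bracket is at (390,388) and the red look-alike at (325,455). The rack is at (340,220), with its bracket on the far upright, and the pale rail is at (440,217) next to the green one at (492,215). Top view: grey bracket (280,282), red bracket (230,255), rack (412,195), empty upright on the left (383,175), pale rail (475,282). I'll work from the grey bracket and the pale rail, and confirm both in an enlarged crop.

```bash
python3 - <<'E'
from h import *
S=cv2.imread("pics/raw_s0.png");T=cv2.imread("pics/raw_t0.png")
def c(im,x,y,w,h):return cv2.resize(im[y:y+h,x:x+w],(400,300),interpolation=cv2.INTER_CUBIC)
# side bracket x270-350,y285-345 (5x); top bracket x190-270,y190-250 (5x); side rack 230-330,110-... ; top rack
a=c(S,270,285,80,60);b=c(T,190,195,80,60);d=c(S,220,110,160,120);e=c(T,290,115,80,60)
cv2.imwrite("pics/m1.png",np.vstack([np.hstack([a,b]),np.hstack([d,e])]))
# rail mask
for n,im in(("side",S),("top",T)):
    hsv=cv2.cvtColor(im,cv2.COLOR_BGR2HSV)
    m=cv2.inRange(hsv,(12,60,150),(28,150,255))
    for q in cv2.findContours(m,0,2)[0]:
        if cv2.contourArea(q)>60: print(n,cv2.contourArea(q),cv2.minAreaRect(q))
E
```

```text
side 1237.5 ((581.4339599609375, 389.48114013671875), (79.39440155029297, 21.016162872314453), 15.945395469665527)
side 2818.5 ((449.6127624511719, 352.6557312011719), (159.75404357910156, 22.617013931274414), 16.04900360107422)
side 196.5 ((561.0, 327.5000305175781), (17.84657096862793, 18.238800048828125), 11.309932708740234)
side 230.5 ((512.986328125, 322.4503479003906), (22.093095779418945, 46.53545379638672), 88.56790161132812)
side 770.5 ((573.4118041992188, 298.85296630859375), (64.27194213867188, 15.522278785705566), 14.03624439239502)
side 315.0 ((581.5, 258.5), (30.044870376586914, 13.558155059814453), 12.52880859375)
side 79.0 ((385.57928466796875, 251.7865753173828), (10.380563735961914, 13.362215995788574), 6.340191841125488)
side 275.5 ((574.4788208007812, 232.10081481933594), (34.04323196411133, 11.9486083984375), 11.888657569885254)
side 81.0 ((293.4794006347656, 229.04641723632812), (12.285688400268555, 14.316381454467773), 23.96249008178711)
side 168.0 ((356.761474609375, 236.62844848632812), (9.4824800491333, 46.167232513427734), 16.699243545532227)
side 1068.0 ((
[... 650 characters left out ...]
387695)
side 1385.0 ((530.3154296875, 43.4769287109375), (38.94690704345703, 44.03233337402344), 7.125016689300537)
side 111.5 ((580.1080932617188, 33.851348876953125), (7.726752281188965, 25.646240234375), 9.462322235107422)
side 337.5 ((559.1026611328125, 35.08152389526367), (16.51675033569336, 39.265655517578125), 17.87869644165039)
side 5811.5 ((320.5, 23.5), (47.0, 177.0), 90.0)
side 702.5 ((201.5, 11.0), (22.0, 45.0), 90.0)
top 79.5 ((46.0, 228.0), (8.0, 20.0), 90.0)
top 293.5 ((378.4000244140625, 225.30001831054688), (59.76704025268555, 6.008327484130859), 18.43494987487793)
top 247.5 ((7.307689189910889, 219.4615478515625), (18.04268455505371, 16.473756790161133), 11.309932708740234)
```

View pics/m1.png

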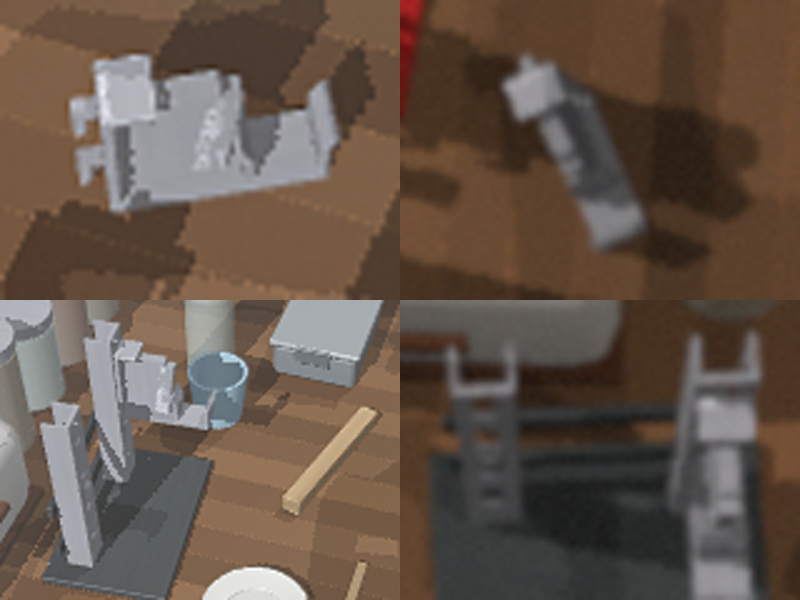

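```bash
python3 - <<'E'
from h import *
np.set_printoptions(precision=4,suppress=True)
s=lambda p,o,k:np.array(p,float)/k+o
print("ledge side",onz("side",s([(95,62),(150,55),(157,118),(103,122)],(270,285),5),.09), )
print("ledge top",onz("top",s([(105,80),(153,62),(163,98),(116,121)],(190,195),5),.09))
print("bottom side: back foot, outer foot",onz("side",s([(122,212),(328,178)],(270,285),5),0))
print("top cradle outer end",onz("top",s([(198,250),(245,228)],(190,195),5),.002))
print("plate front side",onz("side",s([(213,158),(165,297),(44,278)],(220,110),2.5),.012))
print("plate front top(y bottom cropped)",onz("top",np.array([(371,231),(455,231),(371,180)])/1.25,.012))
print("upr b top front L,R; a",onz("top",s([(55,90),(115,90),(300,86),(356,86)],(290,115),5),.234))
print("upr b foot front L,R",onz("top",s([(72,218),(122,218)],(290,115),5),.012))
print("side upr b top front corners",onz("side",s([(53,125),(80,122)],(220,110),2.5),.234),"foot",onz("side",s([(70,262),(97,268)],(220,110),2.5),.012))
# rail
T=cv2.imread("pics/raw_t0.png");S=cv2.imread("pics/raw_s0.png")
for n,im,c in(("top",T,(378,225)),("side",S,(350,172))):
    m=cv2.inRange(cv2.cvtColor(im,cv2.COLOR_BGR2HSV),(10,50,110),(30,170,255))
    for q in cv2.findContours(m,0,2)[0]:
        r=cv2.minAreaRect(q)
        if np.hypot(r[0][0]-c[0],r[0][1]-c[1])<12 and cv2.contourArea(q)>150:
            b=cv2.boxPoints(r);P=onz(n,b,.02);print(n,r,P[:,:2].mean(0),"\n",P)
E
```

```text
ledge side [[0.4746 0.2723 0.09  ]
 [0.4518 0.2618 0.09  ]
 [0.4391 0.2899 0.09  ]
 [0.4614 0.2987 0.09  ]]
ledge top [[0.4659 0.2944 0.09  ]
 [0.4783 0.2653 0.09  ]
 [0.4557 0.257  0.09  ]
 [0.4402 0.2851 0.09  ]]
bottom side: back foot, outer foot [[0.4563 0.2993 0.    ]
 [0.3666 0.2543 0.    ]]
top cradle outer end [[0.3698 0.2496 0.002 ]
 [0.3854 0.2195 0.002 ]]
plate front side [[ 0.5887 -0.1904  0.012 ]
 [ 0.5717  0.0376  0.012 ]
 [ 0.7149  0.0525  0.012 ]]
plate front top(y bottom cropped) [[ 0.5802  0.0359  0.012 ]
 [ 0.5876 -0.1921  0.012 ]
 [ 0.7269  0.0427  0.012 ]]
upr b top front L,R; a [[ 0.6734  0.014   0.234 ]
 [ 0.6745 -0.0202  0.234 ]
 [ 0.6804 -0.1255  0.234 ]
 [ 0.6815 -0.1574  0.234 ]]
upr b foot front L,R [[ 0.6744  0.014   0.012 ]
 [ 0.6755 -0.0205  0.012 ]]
side upr b top front corners [[0.6838 0.0209 0.234 ]
 [0.6596 0.0089 0.234 ]] foot [[0.6957 0.0219 0.012 ]
 [0.662  0.021  0.012 ]]
top ((382.22821044921875, 215.41482543945312), (69.3130874633789, 45.172847747802734), 35.83765411376953) [ 0.4839 -0.2519] 
 [[ 0.4847 -0.1154  0.02  ]
 [ 0.6138 -0.2023  0.02  ]
 [ 0.4802 -0.3894  0.02  ]
 [ 0.3568 -0.3004  0.02  ]]
```

The crop confirms it: the grey bracket stands with its ledge toward the rack. The rail at the upper right is the pale one, and upright_b (nearest the side camera) is empty. My estimates are bracket ledge (0.458, 0.278) at yaw about 26°, upright_b face (0.674, -0.003) at yaw about 3°, and web grip (0.430, 0.264). I'll move above the bracket.

Emit:
jog_arm([
  {"tx": 0.013,"ty": 0.044},
  {"tx": 0.013,"ty": 0.044},
  {"tx": 0.013,"ty": 0.044},
  {"tx": 0.013,"ty": 0.044},
  {"tx": 0.013,"ty": 0.044},
  {"tx": 0.013,"ty": 0.044},
  {"tx": 0.013,"ty": 0.044},
  {"tx": 0.013,"ty": 0.044},
], jaw=1, newtons=60)

```text
invalid input at $.plan[0]: expected keys tx, ty, tz, turn
```

Emit:
jog_arm([
  {"tx": 0.013,"ty": 0.044},
  {"tx": 0.013,"ty": 0.044},
  {"tx": 0.013,"ty": 0.044},
  {"tx": 0.013,"ty": 0.044},
  {"tx": 0.013,"ty": 0.044},
  {"tx": 0.013,"ty": 0.044},
  {"tx": 0.013,"ty": 0.044},
  {"tx": 0.013,"ty": 0.044,"turn": 4},
])

```text
invalid input at $.plan[0]: expected keys tx, ty, tz, turn
```

```bash
python3 - <<'E'
from h import *
np.set_printoptions(precision=4,suppress=True)
s=state();print(s['ee_pos'],s['orientation'],s['joint_pos'],s['t'])
a=capture("side")[:,:,::-1];b=capture("top")[:,:,::-1]
cv2.imwrite("pics/raw_s1.png",a);cv2.imwrite("pics/raw_t1.png",b)
c=lambda im,x,y,w,h:cv2.resize(im[y:y+h,x:x+w],(400,300),interpolation=cv2.INTER_CUBIC)
cv2.imwrite("pics/m2.png",np.vstack([np.hstack([c(a,220,190,200,150),c(b,140,150,160,120)]),np.hstack([c(a,290,130,120,90),c(b,340,180,80,60)])]))
E
```

```text
[ 0.2039 -0.5106  0.2528] [ 0.982   0.1888  0.     -0.0007] [-1.4063  0.3811  1.2982  0.      1.4636 -0.2153] 0.1
```

View pics/m2.png

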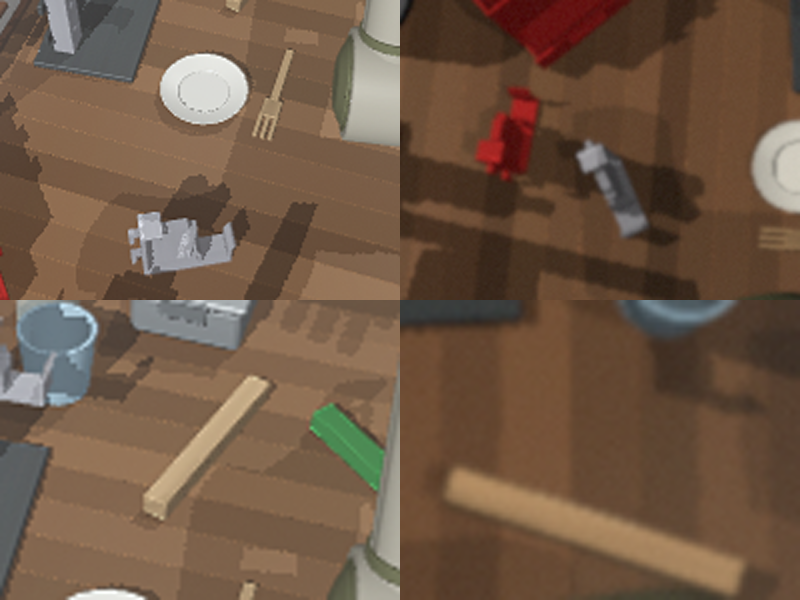

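The jog was refused because every row needs all four keys. The picture still shows the rail clearly: its ends are at about (350,216) and (408,235) in raw top pixels. I'll resend the moves in full.

Emit:
jog_arm([
  {"tx": 0.013,"ty": 0.044,"tz": 0,"turn": 0},
  {"tx": 0.013,"ty": 0.044,"tz": 0,"turn": 0},
  {"tx": 0.013,"ty": 0.044,"tz": 0,"turn": 0},
  {"tx": 0.013,"ty": 0.044,"tz": 0,"turn": 0},
  {"tx": 0.013,"ty": 0.044,"tz": 0,"turn": 0},
  {"tx": 0.013,"ty": 0.044,"tz": 0,"turn": 0},
  {"tx": 0.013,"ty": 0.044,"tz": 0,"turn": 0},
  {"tx": 0.013,"ty": 0.044,"tz": 0,"turn": 0},
], jaw=1, newtons=60)

```text
t: 1.0
ee_pos: [0.3079, -0.157, 0.2534]
orientation: [0.982, 0.188, 0.0, 0.0]
ft_force: [1.0, -0.1, -0.0]
finger_gap: 0.0856
```

Emit:
jog_arm([
  {"tx": 0.013,"ty": 0.044,"tz": 0,"turn": 0},
  {"tx": 0.013,"ty": 0.044,"tz": 0,"turn": 0},
  {"tx": 0.013,"ty": 0.044,"tz": 0,"turn": 0},
  {"tx": 0.013,"ty": 0.044,"tz": 0,"turn": 0},
  {"tx": 0.013,"ty": 0.044,"tz": 0,"turn": 0},
  {"tx": 0.013,"ty": 0.044,"tz": 0,"turn": 0},
  {"tx": 0.013,"ty": 0.044,"tz": 0,"turn": 0},
  {"tx": 0.013,"ty": 0.044,"tz": 0,"turn": 4},
])

```text
t: 1.8
ee_pos: [0.4119, 0.1954, 0.2533]
orientation: [0.975, 0.224, 0.0, 0.0]
ft_force: [0.2, -0.9, 0.2]
finger_gap: 0.0852
```

```bash
python3 - <<'E'
from h import *
np.set_printoptions(precision=4,suppress=True)
s=state();print(s['ee_pos'],s['orientation'],s['joint_pos'],s['t'])
print(onz("top",[(350.6,213),(349,219.4),(409,232),(407.4,238.4),(379,225.7)],.024))
o=np.array([290,130]);print(onz("side",np.array([(245,77),(270,82),(165,205),(143,198)])/(400/120)+o,.024))
E
```

```text
[0.4119 0.1954 0.2533] [0.9747 0.2236 0.0001 0.0001] [ 0.1823  0.2152  1.5412 -0.0001  1.385   1.3021] 1.8
[[ 0.4864 -0.1472  0.024 ]
 [ 0.4648 -0.1422  0.024 ]
 [ 0.4294 -0.3393  0.024 ]
 [ 0.4082 -0.3337  0.024 ]
 [ 0.447  -0.241   0.024 ]]
[[ 0.428  -0.3256  0.024 ]
 [ 0.4026 -0.3256  0.024 ]
 [ 0.4604 -0.1348  0.024 ]
 [ 0.4819 -0.1373  0.024 ]]
```

Emit:
jog_arm([
  {"tx": 0.005,"ty": 0.023,"tz": -0.02,"turn": 0},
  {"tx": 0.005,"ty": 0.023,"tz": -0.02,"turn": 0},
  {"tx": 0.008,"ty": 0.023,"tz": -0.02,"turn": 0},
  {"tx": 0,"ty": 0,"tz": -0.03,"turn": 0},
  {"tx": 0,"ty": 0,"tz": -0.025,"turn": 0},
  {"tx": 0,"ty": 0,"tz": 0,"turn": 0},
  {"tx": 0,"ty": 0,"tz": 0,"turn": 0},
  {"tx": 0,"ty": 0,"tz": 0,"turn": 0},
])

```text
t: 2.6
ee_pos: [0.4306, 0.2623, 0.1398]
orientation: [0.975, 0.223, 0.001, -0.0]
ft_force: [-0.6, 1.1, -0.1]
finger_gap: 0.0858
```

```bash
python3 - <<'E'
from h import *
np.set_printoptions(precision=4,suppress=True)
s=state();print(s['ee_pos'],s['orientation'])
a=capture("side")[:,:,::-1];b=capture("top")[:,:,::-1]
cv2.imwrite("pics/raw_s2.png",a);cv2.imwrite("pics/raw_t2.png",b)
c=lambda im,x,y,w,h:cv2.resize(im[y:y+h,x:x+w],(400,400),interpolation=cv2.INTER_CUBIC)
cv2.imwrite("pics/m3.png",np.hstack([c(a,260,250,100,100),c(b,180,180,80,80)]))
E
```

```text
[0.4306 0.2623 0.1398] [ 0.9749  0.2228  0.0013 -0.0001]
```

View pics/m3.png

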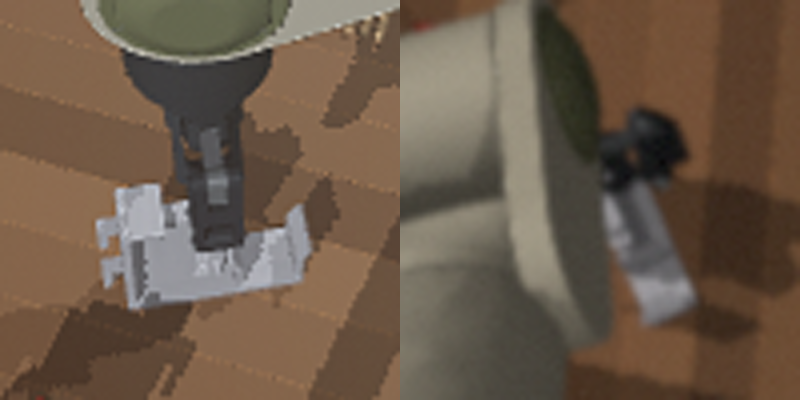

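The open jaws straddle the web in line with the bracket, with the near finger at (218,215). Next I descend and close.

Emit:
jog_arm([
  {"tx": 0,"ty": 0.001,"tz": -0.02,"turn": 0},
  {"tx": 0,"ty": 0,"tz": -0.02,"turn": 0},
  {"tx": 0,"ty": 0,"tz": -0.02,"turn": 0},
  {"tx": 0,"ty": 0,"tz": -0.017,"turn": 0},
  {"tx": 0,"ty": 0,"tz": 0,"turn": 0},
  {"tx": 0,"ty": 0,"tz": 0,"turn": 0},
  {"tx": 0,"ty": 0,"tz": 0,"turn": 0},
  {"tx": 0,"ty": 0,"tz": 0,"turn": 0},
])

```text
t: 3.5
ee_pos: [0.4304, 0.2634, 0.0623]
orientation: [0.975, 0.223, 0.001, -0.0]
ft_force: [-0.8, 0.6, -1.1]
finger_gap: 0.0856
```

Emit:
jog_arm([
  {"tx": 0,"ty": 0,"tz": 0,"turn": 0},
  {"tx": 0,"ty": 0,"tz": 0,"turn": 0},
  {"tx": 0,"ty": 0,"tz": 0,"turn": 0},
  {"tx": 0,"ty": 0,"tz": 0,"turn": 0},
  {"tx": 0,"ty": 0,"tz": 0,"turn": 0},
  {"tx": 0,"ty": 0,"tz": 0,"turn": 0},
  {"tx": 0,"ty": 0,"tz": 0,"turn": 0},
  {"tx": 0,"ty": 0,"tz": 0,"turn": 0},
], jaw=-1, newtons=60)

```text
t: 4.3
ee_pos: [0.43, 0.2632, 0.0614]
orientation: [0.975, 0.223, 0.0, 0.0]
ft_force: [0.5, -0.3, 2.0]
finger_gap: 0.0116
```

```bash
python3 - <<'E'
from h import *
s=state();print(s['ee_pos'],s['orientation'],s['finger_gap'],s['ft_force'],s['torque'],s['joint_pos'])
E
```

```text
[0.42996359 0.26321003 0.06141102] [9.74839676e-01 2.22907150e-01 9.37585284e-05 2.33606495e-06] 0.011612591125102023 [ 0.47000159 -0.30521182  1.95024827] [-0.08222228  0.04167156  0.00492585] [ 3.14091112e-01  5.35862962e-01  1.68819859e+00 -2.69218624e-05
  9.17344750e-01  1.43531252e+00]
```

Gripped: gap 11.6 mm, origin height offset 0.0614, bracket yaw 25.8°. Now I lift, turn by -23°, and stand off in front of upright_b.

Emit:
jog_arm([
  {"tx": 0,"ty": 0,"tz": 0.01,"turn": 0},
  {"tx": 0,"ty": 0,"tz": 0.02,"turn": 0},
  {"tx": 0,"ty": 0,"tz": 0.03,"turn": 0},
  {"tx": 0,"ty": 0,"tz": 0.03,"turn": 0},
  {"tx": 0,"ty": 0,"tz": 0.03,"turn": 0},
  {"tx": 0.005,"ty": -0.01,"tz": 0.024,"turn": -1},
  {"tx": 0.01,"ty": -0.02,"tz": 0,"turn": -2},
  {"tx": 0.015,"ty": -0.03,"tz": 0,"turn": -3},
])

```text
t: 5.1
ee_pos: [0.4594, 0.2034, 0.2063]
orientation: [0.985, 0.172, 0.0, -0.0]
ft_force: [0.4, -0.8, -4.4]
finger_gap: 0.0109
```

Emit:
jog_arm([
  {"tx": 0.018,"ty": -0.032,"tz": 0,"turn": -3},
  {"tx": 0.018,"ty": -0.032,"tz": 0,"turn": -3},
  {"tx": 0.018,"ty": -0.032,"tz": 0,"turn": -3},
  {"tx": 0.018,"ty": -0.032,"tz": 0,"turn": -3},
  {"tx": 0.018,"ty": -0.032,"tz": 0,"turn": -3},
  {"tx": 0.018,"ty": -0.032,"tz": 0,"turn": -2},
  {"tx": 0.012,"ty": -0.019,"tz": 0,"turn": 0},
  {"tx": 0,"ty": 0,"tz": 0,"turn": 0},
])

```text
t: 5.9
ee_pos: [0.5806, -0.0102, 0.2049]
orientation: [1.0, 0.023, -0.0, 0.0]
ft_force: [0.2, 0.6, -4.3]
finger_gap: 0.0114
```

```bash
python3 - <<'E'
from h import *
np.set_printoptions(precision=4,suppress=True)
s=state();print(s['ee_pos'],s['orientation'],s['ft_force'],s['t'],np.degrees(2*np.arctan2(s['orientation'][1],s['orientation'][0])))
a=capture("side")[:,:,::-1];b=capture("top")[:,:,::-1]
cv2.imwrite("pics/raw_s3.png",a);cv2.imwrite("pics/raw_t3.png",b)
c=lambda im,x,y,w,h,W:cv2.resize(im[y:y+h,x:x+w],(W,600),interpolation=cv2.INTER_CUBIC)
cv2.imwrite("pics/m4.png",np.hstack([c(a,225,100,100,120,500),c(b,290,115,60,120,300)]))
print(proj("side",[.674,-.003,.124+.112]),proj("top",[.674,-.003,.234]))
E
```

```text
[ 0.5806 -0.0102  0.2049] [ 0.9997  0.0226 -0.0004  0.0001] [ 0.1584  0.5655 -4.2954] 5.9 2.584735163065971
[[248.5031 154.0225]] [[306.9744 132.9901]]
```

View pics/m4.png

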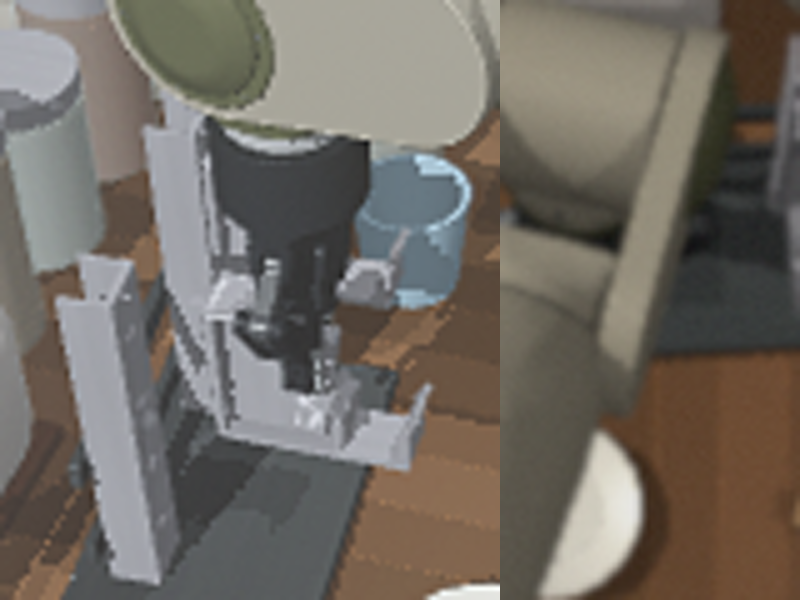

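```bash
python3 - <<'E'
from h import *
np.set_printoptions(precision=4,suppress=True)
f=lambda p,z:onz("side",np.array(p,float)/5+(225,100),z)
print("upr near/far top",f([(104,306),(133,264)],.234),"foot",f([(160,582),(178,537)],.012))
print("brk back foot, outer foot +y",f([(220,434),(408,468)],.1435))
# predictions
th=np.radians(2.6);X=np.array([np.cos(th),np.sin(th),0]);Y=np.array([-X[1],X[0],0]);Z=np.array([0,0,1])
org=np.array([.5806,-.0102,.1435])+.044*X
for l in[(0,.016,0),(-.106,.017,0),(-.106,.015,0)]: print(l,((proj("side",org+l[0]*X+l[1]*Y+l[2]*Z)-(225,100))*5))
u=np.array([.674,-.003,.012])
for l in[(0,.018,.222),(0,-.018,.222),(0,.018,0),(0,-.018,0)]: print(l,((proj("side",u+l[0]*X+l[1]*Y+l[2]*Z)-(225,100))*5))
E
```

```text
upr near/far top [[ 0.6709  0.0216  0.234 ]
 [ 0.6694 -0.0115  0.234 ]] foot [[ 0.6682  0.0198  0.012 ]
 [ 0.6712 -0.0152  0.012 ]]
brk back foot, outer foot +y [[0.6218 0.0102 0.1435]
 [0.5183 0.0042 0.1435]]
(0, 0.016, 0) [[218.1364 430.0813]]
(-0.106, 0.017, 0) [[408.8279 467.8793]]
(-0.106, 0.015, 0) [[409.8316 465.1425]]
(0, 0.018, 0.222) [[105.192  296.5065]]
(0, -0.018, 0.222) [[130.5485 250.0815]]
(0, 0.018, 0) [[155.2    573.9611]]
(0, -0.018, 0) [[176.0967 528.5041]]
```

```bash
python3 - <<'E'
from h import *
g=cv2.cvtColor(cv2.imread("pics/raw_t0.png"),cv2.COLOR_BGR2GRAY)
g2=cv2.cvtColor(cv2.imread("pics/raw_t1.png"),cv2.COLOR_BGR2GRAY)
g=(g.astype(int)+g2)//2
print("cols",list(range(296,322)))
for r in range(124,164):print(r,*["%3d"%v for v in g[r,296:322]])
E
```

```text
cols [296, 297, 298, 299, 300, 301, 302, 303, 304, 305, 306, 307, 308, 309, 310, 311, 312, 313, 314, 315, 316, 317, 318, 319, 320, 321]
124  45  48  52  72  87  64  49  59  77  83  84  84  84  86  93 106 103  91  87  85  86  84  84  86  84  86
125  51  51  59  88 109  80  53  62  77  81  83  82  82  84  96 111 108  91  83  84  83  84  83  83  85  84
126  65  64  70  96 117  92  64  63  72  76  76  78  78  81  90 111 113  89  80  79  81  82  82  83  82  81
127  48  50  57  83 106  86  56  50  54  56  60  59  64  66  75  96 105  80  65  64  70  72  75  74  74  73
128  37  36  45  74  97  77  46  35  39  39  41  43  43  47  57  83  95  65  44  43  47  46  47  46  47  47
129  36  35  42  71  97  78  42  28  30  34  33  35  32  38  53  86  99  64  33  31  34  30  33  35  34  33
130  33  34  44  71  97  84  52  32  33  39  40  40  42  44  57  90 107  66  31  28  27  27  33  32  32  33
131  43  46  51  74 101  98  76  65  68  73  76  75  79  84  89 106 113  68  30  30  26  28  29  33  33  35
132  48  51  58  75 102 116 109 106 109 116 115 114 116 124 126 128 115  69  35  34  34  35  36  38 
[... 2655 characters left out ...]
  68  67  67  66  61  49  35  31  30  31  32  29  32
158  62  60  58  58  57  53  55  57  65  67  66  65  64  63  66  61  61  58  48  38  34  33  33  29  31  30
159  62  59  58  60  60  57  57  59  63  64  64  57  56  56  55  53  49  50  45  39  37  37  35  33  30  29
160  63  60  58  58  60  59  59  60  60  60  58  54  49  49  45  43  42  41  41  41  38  36  35  34  30  32
161  61  59  61  57  59  58  59  59  60  59  57  57  56  52  49  46  46  44  41  40  41  40  35  34  30  31
162  61  58  58  57  59  59  59  59  59  58  59  59  58  58  57  57  56  54  51  49  48  47  45  41  34  34
163  60  58  59  58  59  61  59  58  59  61  60  60  60  58  60  61  60  60  58  58  58  58  58  53  46  42
```

```bash
python3 - <<'E'
from h import *
np.set_printoptions(precision=2,suppress=True)
for y in(-.003,0,.003):
    print(y,proj("top",[[.673,y,z] for z in(.234,.213,.163,.113,.063,.012)]).tolist())
g=(cv2.cvtColor(cv2.imread("pics/raw_t0.png"),cv2.COLOR_BGR2GRAY).astype(int)+cv2.cvtColor(cv2.imread("pics/raw_t1.png"),cv2.COLOR_BGR2GRAY))//2
print(list(range(344,368)))
for r in range(126,138):print(r,g[r,344:368])
E
```

```text
-0.003 [[306.9602122277365, 133.31836537027954], [307.2236575919711, 136.21573823292724], [307.81152580343996, 142.68032800539808], [308.34959149044494, 148.59630572761864], [308.8439086249601, 154.03047354805534], [309.3083413127201, 159.13541721765327]]
0 [[305.9077153734921, 133.28676873238814], [306.1916724923756, 136.18467276071453], [306.82531361841774, 142.65046259310168], [307.4052765184926, 148.567556255305], [307.93808601852095, 154.0027637181155], [308.4386854262739, 159.10869649749864]]
0.003 [[304.855280662223, 133.25520115360322], [305.1597467577323, 136.15363415788065], [305.839154876306, 142.62061954502488], [306.4610098973407, 148.53882546493034], [307.03230735434533, 153.97506953918077], [307.569069569696, 159.08198887193507]]
[344, 345, 346, 347, 348, 349, 350, 351, 352, 353, 354, 355, 356, 357, 358, 359, 360, 361, 362, 363, 364, 365, 366, 367]
126 [ 52  55  61  83 115 117  79  51  50  50  49  47  49  56  81 110 116 100
  71  57  57  57  55  57]
127 [ 55  55  63  90 118 119  83  54  48  46  46  47  51  61  82 107 118 104
  74  58  56  57  57  57]
128 [ 55  55  66  
[... 311 characters left out ...]
 115 118 116 117 116 108 108 108 107 107 104  99  97  87
  68  58  57  59  58  58]
132 [ 53  61  82 106 108  92  85  83  82  80  79  77  74  76  76  74  71  69
  61  57  58  56  58  57]
133 [ 53  64  86 108 103  85  78  80  79  79  77  72  65  69  71  72  68  62
  58  58  58  57  57  57]
134 [ 53  65  88 106 104  98 112 124 121 104  94  89  83  86  86  85  77  66
  59  56  58  56  57  59]
135 [ 55  70  92 107 107 121 154 169 166 137 122 112 107 110 112 105  87  66
  58  60  58  56  57  56]
136 [ 53  71  97 105 103 128 154 166 164 155 146 135 130 137 139 129 102  69
  59  57  58  57  59  56]
137 [ 49  70  99 103  94 112 142 152 152 152 150 146 146 147 148 140 117  77
  59  58  56  58  58  56]
```

Top rim profile puts upright_b at y ≈ 0.000 and the side view at about +0.0025, so I aim for y ≈ 0.001. That is a 6.5 mm shift, then straight in.

Emit:
jog_arm([
  {"tx": 0,"ty": 0.0035,"tz": 0.0005,"turn": 0},
  {"tx": 0,"ty": 0.003,"tz": 0,"turn": 0},
  {"tx": 0.01,"ty": 0.0005,"tz": 0,"turn": 0},
  {"tx": 0.01,"ty": 0.0005,"tz": 0,"turn": 0},
  {"tx": 0.01,"ty": 0.0005,"tz": 0,"turn": 0},
  {"tx": 0,"ty": 0,"tz": 0,"turn": 0},
  {"tx": 0,"ty": 0,"tz": 0,"turn": 0},
  {"tx": 0,"ty": 0,"tz": 0,"turn": 0},
])

```text
t: 6.8
ee_pos: [0.6096, 0.0004, 0.2058]
orientation: [1.0, 0.024, -0.0, -0.0]
ft_force: [0.0, 0.9, -4.0]
finger_gap: 0.0114
```

```bash
python3 - <<'E'
from h import *
np.set_printoptions(precision=4,suppress=True)
s=state();print(s['ee_pos'],s['ft_force'],s['t'],np.degrees(2*np.arctan2(s['orientation'][1],s['orientation'][0])))
a=capture("side")[:,:,::-1];cv2.imwrite("pics/raw_s4.png",a)
cv2.imwrite("pics/m5.png",cv2.resize(a[130:220,230:320],(600,600),interpolation=cv2.INTER_CUBIC))
E
```

```text
[0.6096 0.0004 0.2058] [ 0.0164  0.8929 -3.9609] 6.8 2.7750940878336903
```

View pics/m5.png

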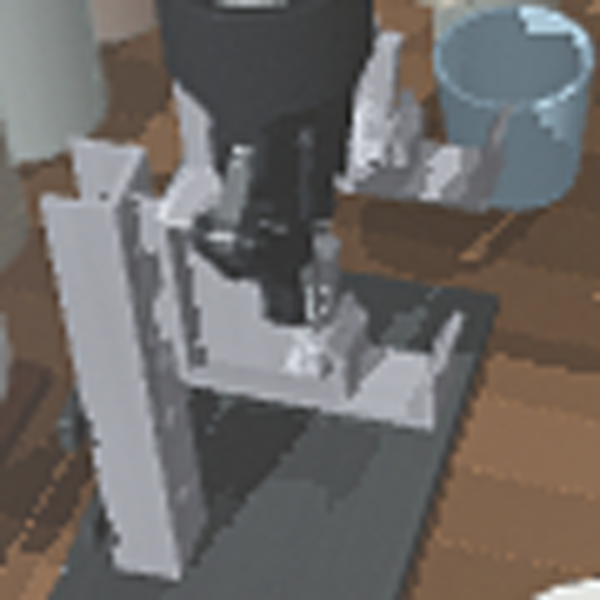

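```bash
python3 - <<'E'
from h import *
np.set_printoptions(precision=4,suppress=True)
f=lambda p,z:onz("side",(np.array(p,float)+.5)/6.6667-.5+(230,130),z)
A=f([(120,207),(148,162)],.234);B=f([(180,578),(205,535)],.012);C=f([(185,383),(434,430)],.1445)
print(A,B,C)
E
```

```text
[[ 0.6675  0.0183  0.234 ]
 [ 0.6674 -0.0079  0.234 ]] [[ 0.6695  0.0197  0.012 ]
 [ 0.6684 -0.0062  0.012 ]] [[0.6508 0.0208 0.1445]
 [0.5474 0.0157 0.1445]]
```

Bracket sits about 3 mm too far +y relative to the upright (near edges 0.0208-0.016 against 0.019-0.018). I correct that and go in.

Emit:
jog_arm([
  {"tx": 0,"ty": -0.0015,"tz": 0,"turn": 0},
  {"tx": 0,"ty": -0.0013,"tz": 0,"turn": 0},
  {"tx": 0,"ty": 0,"tz": 0,"turn": 0},
  {"tx": 0.004,"ty": 0.0002,"tz": 0,"turn": 0},
  {"tx": 0.004,"ty": 0.0002,"tz": 0,"turn": 0},
  {"tx": 0.003,"ty": 0.0001,"tz": 0,"turn": 0},
  {"tx": 0,"ty": 0,"tz": 0,"turn": 0},
  {"tx": 0,"ty": 0,"tz": 0,"turn": 0},
])

```text
t: 7.65
ee_pos: [0.6209, -0.0021, 0.2057]
orientation: [1.0, 0.024, -0.0, -0.0]
ft_force: [0.4, 0.3, -4.3]
finger_gap: 0.0111
```

Emit:
jog_arm([
  {"tx": 0.002,"ty": 0.0001,"tz": 0,"turn": 0},
  {"tx": 0.002,"ty": 0.0001,"tz": 0,"turn": 0},
  {"tx": 0,"ty": 0,"tz": 0,"turn": 0},
  {"tx": 0,"ty": 0,"tz": 0,"turn": 0},
  {"tx": 0,"ty": 0,"tz": 0,"turn": 0},
  {"tx": 0,"ty": 0,"tz": 0,"turn": 0},
  {"tx": 0,"ty": 0,"tz": 0,"turn": 0},
  {"tx": 0,"ty": 0,"tz": 0,"turn": 0},
])

```text
t: 8.45
ee_pos: [0.6249, -0.0019, 0.2058]
orientation: [1.0, 0.024, 0.0, -0.0]
ft_force: [0.5, 0.9, -3.8]
finger_gap: 0.0115
```

No contact 15 mm further in, so the hooks are through the slots. I creep on until the plate touches.

Emit:
jog_arm([
  {"tx": 0.001,"ty": 0,"tz": 0,"turn": 0},
  {"tx": 0.001,"ty": 0,"tz": 0,"turn": 0},
  {"tx": 0.001,"ty": 0,"tz": 0,"turn": 0},
  {"tx": 0,"ty": 0,"tz": 0,"turn": 0},
  {"tx": 0,"ty": 0,"tz": 0,"turn": 0},
  {"tx": 0,"ty": 0,"tz": 0,"turn": 0},
  {"tx": 0,"ty": 0,"tz": 0,"turn": 0},
  {"tx": 0,"ty": 0,"tz": 0,"turn": 0},
])

```text
t: 9.25
ee_pos: [0.6253, -0.002, 0.2059]
orientation: [1.0, 0.024, -0.003, 0.0]
ft_force: [-17.6, -1.5, 1.3]
finger_gap: 0.0112
```

Contact at TCP x 0.625, which matches the back plate meeting the face (a hook strike would have come 12 mm earlier). I ease the pressure and lower.

Emit:
jog_arm([
  {"tx": -0.001,"ty": 0,"tz": 0,"turn": 0},
  {"tx": -0.001,"ty": 0,"tz": 0,"turn": 0},
  {"tx": 0,"ty": 0,"tz": -0.002,"turn": 0},
  {"tx": 0,"ty": 0,"tz": -0.002,"turn": 0},
  {"tx": 0,"ty": 0,"tz": -0.002,"turn": 0},
  {"tx": 0,"ty": 0,"tz": 0,"turn": 0},
  {"tx": 0,"ty": 0,"tz": 0,"turn": 0},
  {"tx": 0,"ty": 0,"tz": 0,"turn": 0},
], newtons=80)

```text
t: 10.05
ee_pos: [0.6252, -0.0019, 0.1996]
orientation: [1.0, 0.024, -0.001, -0.0]
ft_force: [-6.3, -0.1, -2.1]
finger_gap: 0.011
```

Emit:
jog_arm([
  {"tx": 0,"ty": 0,"tz": -0.001,"turn": 0},
  {"tx": 0,"ty": 0,"tz": -0.001,"turn": 0},
  {"tx": 0,"ty": 0,"tz": -0.001,"turn": 0},
  {"tx": 0,"ty": 0,"tz": -0.001,"turn": 0},
  {"tx": 0,"ty": 0,"tz": 0,"turn": 0},
  {"tx": 0,"ty": 0,"tz": 0,"turn": 0},
  {"tx": 0,"ty": 0,"tz": 0,"turn": 0},
  {"tx": 0,"ty": 0,"tz": 0,"turn": 0},
])

```text
t: 10.85
ee_pos: [0.6253, -0.0019, 0.1965]
orientation: [1.0, 0.024, -0.001, 0.0]
ft_force: [-7.7, -1.3, 2.1]
finger_gap: 0.0112
```

Emit:
jog_arm([
  {"tx": 0,"ty": 0,"tz": -0.001,"turn": 0},
  {"tx": 0,"ty": 0,"tz": -0.001,"turn": 0},
  {"tx": 0,"ty": 0,"tz": -0.001,"turn": 0},
  {"tx": 0,"ty": 0,"tz": -0.001,"turn": 0},
  {"tx": 0,"ty": 0,"tz": -0.001,"turn": 0},
  {"tx": 0,"ty": 0,"tz": 0,"turn": 0},
  {"tx": 0,"ty": 0,"tz": 0,"turn": 0},
  {"tx": 0,"ty": 0,"tz": 0,"turn": 0},
])

```text
t: 11.65
ee_pos: [0.6252, -0.0019, 0.1908]
orientation: [1.0, 0.024, -0.001, 0.0]
ft_force: [-5.6, -0.9, -1.4]
finger_gap: 0.0109
```

Emit:
jog_arm([
  {"tx": 0,"ty": 0,"tz": -0.001,"turn": 0},
  {"tx": 0,"ty": 0,"tz": -0.001,"turn": 0},
  {"tx": 0,"ty": 0,"tz": -0.001,"turn": 0},
  {"tx": 0,"ty": 0,"tz": -0.001,"turn": 0},
  {"tx": 0,"ty": 0,"tz": 0,"turn": 0},
  {"tx": 0,"ty": 0,"tz": 0,"turn": 0},
  {"tx": 0,"ty": 0,"tz": 0,"turn": 0},
  {"tx": 0,"ty": 0,"tz": 0,"turn": 0},
])

```text
t: 12.45
ee_pos: [0.6253, -0.0019, 0.1867]
orientation: [1.0, 0.024, -0.001, -0.0]
ft_force: [-5.2, -0.1, -1.6]
finger_gap: 0.0105
```

Emit:
jog_arm([
  {"tx": 0,"ty": 0,"tz": -0.001,"turn": 0},
  {"tx": 0,"ty": 0,"tz": -0.001,"turn": 0},
  {"tx": 0,"ty": 0,"tz": -0.001,"turn": 0},
  {"tx": 0,"ty": 0,"tz": -0.001,"turn": 0},
  {"tx": 0,"ty": 0,"tz": 0,"turn": 0},
  {"tx": 0,"ty": 0,"tz": 0,"turn": 0},
  {"tx": 0,"ty": 0,"tz": 0,"turn": 0},
  {"tx": 0,"ty": 0,"tz": 0,"turn": 0},
])

```text
t: 13.25
ee_pos: [0.6253, -0.002, 0.1852]
orientation: [1.0, 0.024, 0.0, 0.0]
ft_force: [-13.0, -1.4, 13.1]
finger_gap: 0.011
```

Stopped at 0.185, the expected home height. I press a little harder, then tug up gently to test the catch.

Emit:
jog_arm([
  {"tx": 0,"ty": 0,"tz": -0.001,"turn": 0},
  {"tx": 0,"ty": 0,"tz": -0.001,"turn": 0},
  {"tx": 0,"ty": 0,"tz": -0.001,"turn": 0},
  {"tx": 0,"ty": 0,"tz": 0,"turn": 0},
  {"tx": 0,"ty": 0,"tz": 0,"turn": 0},
  {"tx": 0,"ty": 0,"tz": 0,"turn": 0},
  {"tx": 0,"ty": 0,"tz": 0,"turn": 0},
  {"tx": 0,"ty": 0,"tz": 0,"turn": 0},
])

```text
t: 14.05
ee_pos: [0.6252, -0.0021, 0.1849]
orientation: [1.0, 0.024, 0.001, 0.001]
ft_force: [-19.9, 0.0, 30.2]
finger_gap: 0.0109
```

Emit:
jog_arm([
  {"tx": 0,"ty": 0,"tz": 0.002,"turn": 0},
  {"tx": 0,"ty": 0,"tz": 0.002,"turn": 0},
  {"tx": 0,"ty": 0,"tz": 0.002,"turn": 0},
  {"tx": 0,"ty": 0,"tz": 0.002,"turn": 0},
  {"tx": 0,"ty": 0,"tz": 0,"turn": 0},
  {"tx": 0,"ty": 0,"tz": 0,"turn": 0},
  {"tx": 0,"ty": 0,"tz": 0,"turn": 0},
  {"tx": 0,"ty": 0,"tz": 0,"turn": 0},
])

```text
t: 14.85
ee_pos: [0.6253, -0.0019, 0.1874]
orientation: [1.0, 0.024, -0.001, -0.0]
ft_force: [-6.4, -1.2, -4.3]
finger_gap: 0.0111
```

Emit:
jog_arm([
  {"tx": 0,"ty": 0,"tz": 0.001,"turn": 0},
  {"tx": 0,"ty": 0,"tz": 0.001,"turn": 0},
  {"tx": 0,"ty": 0,"tz": 0,"turn": 0},
  {"tx": 0,"ty": 0,"tz": 0,"turn": 0},
  {"tx": 0,"ty": 0,"tz": 0,"turn": 0},
  {"tx": 0,"ty": 0,"tz": 0,"turn": 0},
  {"tx": 0,"ty": 0,"tz": 0,"turn": 0},
  {"tx": 0,"ty": 0,"tz": 0,"turn": 0},
])

```text
t: 15.65
ee_pos: [0.6252, -0.0019, 0.1884]
orientation: [1.0, 0.024, -0.002, -0.0]
ft_force: [-3.5, -1.4, -25.5]
finger_gap: 0.0111
```

The tug is resisted at -25 N after about 3 mm of free play, so the catch is over the bar. I press back down to home, then release.

Emit:
jog_arm([
  {"tx": 0,"ty": 0,"tz": -0.002,"turn": 0},
  {"tx": 0,"ty": 0,"tz": -0.002,"turn": 0},
  {"tx": 0,"ty": 0,"tz": -0.002,"turn": 0},
  {"tx": 0,"ty": 0,"tz": -0.001,"turn": 0},
  {"tx": 0,"ty": 0,"tz": -0.001,"turn": 0},
  {"tx": 0,"ty": 0,"tz": 0,"turn": 0},
  {"tx": 0,"ty": 0,"tz": 0,"turn": 0},
  {"tx": 0,"ty": 0,"tz": 0,"turn": 0},
])

```text
t: 16.45
ee_pos: [0.6254, -0.002, 0.1856]
orientation: [1.0, 0.024, 0.001, 0.001]
ft_force: [-16.8, -2.1, 3.1]
finger_gap: 0.0115
```

Emit:
jog_arm([
  {"tx": 0,"ty": 0,"tz": 0.001,"turn": 0},
  {"tx": -0.001,"ty": 0,"tz": 0.001,"turn": 0},
  {"tx": 0,"ty": 0,"tz": 0.001,"turn": 0},
  {"tx": 0,"ty": 0,"tz": 0,"turn": 0},
  {"tx": 0,"ty": 0,"tz": 0,"turn": 0},
  {"tx": 0,"ty": 0,"tz": 0,"turn": 0},
  {"tx": 0,"ty": 0,"tz": 0,"turn": 0},
  {"tx": 0,"ty": 0,"tz": 0,"turn": 0},
], jaw=0)

```text
t: 17.25
ee_pos: [0.6249, -0.0019, 0.1847]
orientation: [1.0, 0.024, -0.0, -0.0]
ft_force: [0.1, 0.3, -0.4]
finger_gap: 0.0428
```

Released. I'll also press the ledge with closed fingertips to make sure it is home.

Emit:
jog_arm([
  {"tx": 0,"ty": 0,"tz": 0.02,"turn": 0},
  {"tx": 0,"ty": 0,"tz": 0.03,"turn": 0},
  {"tx": 0,"ty": 0,"tz": 0.03,"turn": 0},
  {"tx": 0,"ty": 0,"tz": 0.005,"turn": 0},
  {"tx": 0,"ty": 0,"tz": 0,"turn": 0},
  {"tx": 0,"ty": 0,"tz": 0,"turn": 0},
  {"tx": 0,"ty": 0,"tz": 0,"turn": 0},
  {"tx": 0,"ty": 0,"tz": 0,"turn": 0},
])

```text
t: 18.05
ee_pos: [0.6247, -0.0019, 0.2688]
orientation: [1.0, 0.024, -0.001, -0.0]
ft_force: [1.4, -0.5, 0.1]
finger_gap: 0.0428
```

Emit:
jog_arm([
  {"tx": 0.013,"ty": 0.001,"tz": 0,"turn": 0},
  {"tx": 0.013,"ty": 0,"tz": 0,"turn": 0},
  {"tx": 0,"ty": 0,"tz": 0,"turn": 0},
  {"tx": 0,"ty": 0,"tz": 0,"turn": 0},
  {"tx": 0,"ty": 0,"tz": -0.01,"turn": 0},
  {"tx": 0,"ty": 0,"tz": -0.01,"turn": 0},
  {"tx": 0,"ty": 0,"tz": -0.005,"turn": 0},
  {"tx": 0,"ty": 0,"tz": 0,"turn": 0},
], jaw=-1)

```text
t: 18.85
ee_pos: [0.6504, -0.0009, 0.2436]
orientation: [1.0, 0.024, -0.001, -0.0]
ft_force: [-0.2, 1.3, -0.0]
finger_gap: -0.0003
```

Emit:
jog_arm([
  {"tx": 0,"ty": 0,"tz": -0.002,"turn": 0},
  {"tx": 0,"ty": 0,"tz": -0.002,"turn": 0},
  {"tx": 0,"ty": 0,"tz": -0.002,"turn": 0},
  {"tx": 0,"ty": 0,"tz": -0.002,"turn": 0},
  {"tx": 0,"ty": 0,"tz": -0.001,"turn": 0},
  {"tx": 0,"ty": 0,"tz": 0,"turn": 0},
  {"tx": 0,"ty": 0,"tz": 0,"turn": 0},
  {"tx": 0,"ty": 0,"tz": 0,"turn": 0},
])

```text
t: 19.65
ee_pos: [0.6509, -0.0009, 0.2359]
orientation: [1.0, 0.024, 0.0, 0.0]
ft_force: [0.3, -0.4, -0.3]
finger_gap: -0.0001
```

Emit:
jog_arm([
  {"tx": 0,"ty": 0,"tz": -0.001,"turn": 0},
  {"tx": 0,"ty": 0,"tz": -0.001,"turn": 0},
  {"tx": 0,"ty": 0,"tz": -0.001,"turn": 0},
  {"tx": 0,"ty": 0,"tz": 0,"turn": 0},
  {"tx": 0,"ty": 0,"tz": 0,"turn": 0},
  {"tx": 0,"ty": 0,"tz": 0,"turn": 0},
  {"tx": 0,"ty": 0,"tz": 0,"turn": 0},
  {"tx": 0,"ty": 0,"tz": 0,"turn": 0},
])

```text
t: 20.45
ee_pos: [0.651, -0.0009, 0.2354]
orientation: [1.0, 0.024, 0.002, 0.0]
ft_force: [-4.9, 0.0, 12.3]
finger_gap: 0.0
```

Ledge is at 0.2134 by touch (0.214 expected), with 12 N. I press slightly more, retreat, and head for the rail.

Emit:
jog_arm([
  {"tx": 0,"ty": 0,"tz": -0.001,"turn": 0},
  {"tx": 0,"ty": 0,"tz": 0,"turn": 0},
  {"tx": 0,"ty": 0,"tz": 0,"turn": 0},
  {"tx": 0,"ty": 0,"tz": 0.01,"turn": 0},
  {"tx": 0,"ty": 0,"tz": 0.03,"turn": 0},
  {"tx": -0.01,"ty": 0,"tz": 0.02,"turn": 0},
  {"tx": -0.03,"ty": 0,"tz": 0,"turn": 0},
  {"tx": -0.03,"ty": -0.03,"tz": 0,"turn": 0},
])

```text
t: 21.25
ee_pos: [0.5803, -0.029, 0.2923]
orientation: [1.0, 0.026, 0.001, -0.0]
ft_force: [0.2, -0.5, -0.0]
finger_gap: -0.0
```

Emit:
jog_arm([
  {"tx": -0.017,"ty": -0.025,"tz": 0,"turn": -2.5},
  {"tx": -0.017,"ty": -0.025,"tz": 0,"turn": -2.5},
  {"tx": -0.017,"ty": -0.025,"tz": 0,"turn": -2.5},
  {"tx": -0.017,"ty": -0.025,"tz": 0,"turn": -2.5},
  {"tx": -0.017,"ty": -0.025,"tz": 0,"turn": -2.5},
  {"tx": -0.017,"ty": -0.025,"tz": 0,"turn": -2.5},
  {"tx": -0.017,"ty": -0.025,"tz": 0,"turn": -2.5},
  {"tx": -0.017,"ty": -0.025,"tz": 0,"turn": -2},
], jaw=1)

```text
t: 22.05
ee_pos: [0.4441, -0.2318, 0.292]
orientation: [0.989, -0.146, 0.0, 0.0]
ft_force: [-0.1, 0.7, 0.5]
finger_gap: 0.0858
```

```bash
python3 - <<'E'
from h import *
np.set_printoptions(precision=4,suppress=True)
s=state();print(s['ee_pos'],s['ft_force'],s['t'],s['joint_pos'],np.degrees(2*np.arctan2(s['orientation'][1],s['orientation'][0])))
a=capture("side")[:,:,::-1];b=capture("top")[:,:,::-1]
cv2.imwrite("pics/raw_s5.png",a);cv2.imwrite("pics/raw_t5.png",b)
c=lambda im,x,y,w,h,W:cv2.resize(im[y:y+h,x:x+w],(W,600),interpolation=cv2.INTER_CUBIC)
cv2.imwrite("pics/m6.png",np.hstack([c(a,220,110,80,120,400),c(b,290,100,80,120,400)]))
E
```

```text
[ 0.4441 -0.2318  0.292 ] [-0.136   0.7225  0.4713] 22.05 [-0.7178  0.2672  1.3542  0.      1.5199  1.1468] -16.832508208332396
```

View pics/m6.png

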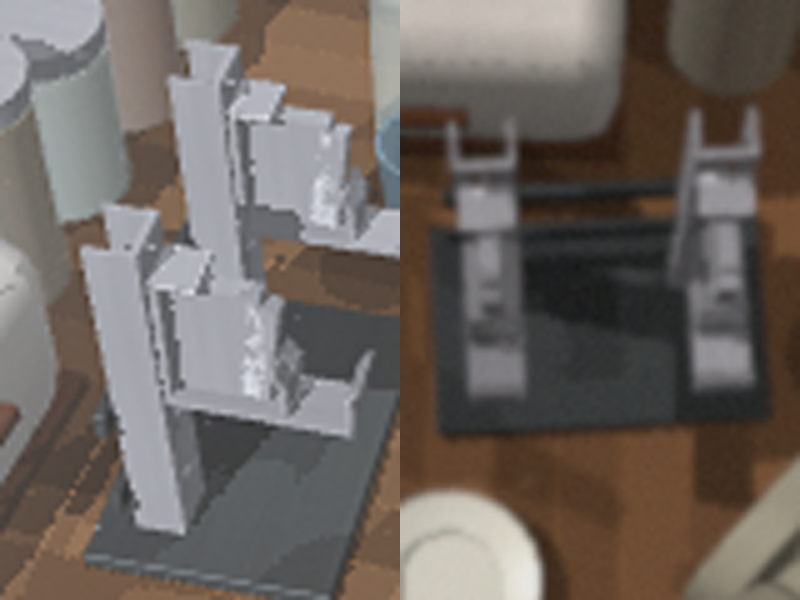

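Both brackets hang level, with matching ledges and outer ends: side (285,262)/(265,95), top b end row 397, a end row 388. Next: cradle location, a rail check and the clearance to the green look-alike.

```bash
python3 - <<'E'
from h import *
np.set_printoptions(precision=4,suppress=True)
c=lambda p,o,k:(np.array(p,float)+.5)/k-.5+o
print("outer b side",onz("side",c([(352,437)],(220,110),5),.124))
print("outer b,a top L,R",onz("top",c([(70,397),(125,397),(292,388),(355,386)],(290,100),5),.126))
print("green end",onz("side",c([(312,120),(332,105)],(290,130),400/120),.02))
th=np.radians(2.75);X=np.array([np.cos(th),np.sin(th),0]);Y=np.array([-X[1],X[0],0])
b=np.array([.669,.0002,.124])
for q in (b,b-.14*Y): print("pred outer L,R",q-.106*X+.017*Y,q-.106*X-.017*Y,"cradle",q-.086*X)
print("mid",b-.07*Y-.086*X)
b5=cv2.imread("pics/raw_t5.png");s5=cv2.imread("pics/raw_s5.png")
for n,im in(("top",b5),("side",s5)):
    m=cv2.inRange(cv2.cvtColor(im,cv2.COLOR_BGR2HSV),(14,60,130),(26,150,255));m[:, :330]=0;m[260:]=0;m[:130]=0;m[:,415:]=0
    for q in cv2.findContours(m,0,2)[0]:
        if cv2.contourArea(q)>60:r=cv2.minAreaRect(q);print(n,r,onz(n,cv2.boxPoints(r),.018)[:,:2].tolist())
E
```

```text
outer b side [[0.5627 0.0122 0.124 ]]
outer b,a top L,R [[ 0.5687  0.0071  0.126 ]
 [ 0.5698 -0.0268  0.126 ]
 [ 0.5789 -0.1294  0.126 ]
 [ 0.5814 -0.1683  0.126 ]]
green end [[ 0.3542 -0.2895  0.02  ]
 [ 0.3393 -0.3162  0.02  ]]
pred outer L,R [0.5623 0.0121 0.124 ] [ 0.5639 -0.0219  0.124 ] cradle [ 0.5831 -0.0039  0.124 ]
pred outer L,R [ 0.569  -0.1277  0.124 ] [ 0.5707 -0.1617  0.124 ] cradle [ 0.5898 -0.1438  0.124 ]
mid [ 0.5865 -0.0738  0.124 ]
side ((372.0, 215.0), (88.0, 84.0), 90.0) [[0.5134944020066594, -0.2174544516501098], [0.25539223809864364, -0.29588385426218167], [0.2106304895907456, 0.03667920982857864], [0.42389930970093903, 0.10179374775381689]]
side ((341.6756896972656, 165.88616943359375), (31.438758850097656, 53.49134063720703), 37.77568817138672) [[0.5576458935589306, -0.17400696817091754], [0.5092519479011128, -0.4055651461163877], [0.40520737591942035, -0.33278728233912414], [0.461337154101887, -0.11813900833810298]]
side ((389.76806640625, 150.1031036376953), (55.166683197021484, 34.97550582885742), 9.727579116821289) [[0.43100193461342856, -0.28296085849004593], [0.4505311775576624, -0.46340280801105094], [0.25818364069695443, -0.4680044984341968], [0.2547761489864096, -0.2913242444152072]]
```

Emit:
jog_arm([
  {"tx": 0,"ty": 0,"tz": 0,"turn": 8},
  {"tx": 0,"ty": 0,"tz": 0,"turn": 8},
  {"tx": 0,"ty": 0,"tz": 0,"turn": 8},
  {"tx": 0,"ty": 0,"tz": 0,"turn": 8},
  {"tx": 0,"ty": 0,"tz": 0,"turn": 8},
  {"tx": 0,"ty": 0,"tz": 0,"turn": 8},
  {"tx": 0,"ty": 0,"tz": 0,"turn": 8},
  {"tx": 0,"ty": 0,"tz": 0,"turn": 8},
])

```text
t: 22.95
ee_pos: [0.4453, -0.2304, 0.2919]
orientation: [0.915, 0.404, 0.0, -0.0]
ft_force: [0.5, -0.1, -0.4]
finger_gap: 0.0855
```

Emit:
jog_arm([
  {"tx": 0,"ty": 0,"tz": 0,"turn": 8},
  {"tx": 0,"ty": 0,"tz": 0,"turn": 8},
  {"tx": 0,"ty": 0,"tz": 0,"turn": 8},
  {"tx": 0,"ty": 0,"tz": -0.03,"turn": 2},
  {"tx": 0,"ty": -0.002,"tz": -0.04,"turn": 0},
  {"tx": 0,"ty": -0.002,"tz": -0.04,"turn": 0},
  {"tx": 0,"ty": 0,"tz": -0.04,"turn": 0},
  {"tx": 0,"ty": 0,"tz": -0.03,"turn": 0},
])

```text
t: 23.75
ee_pos: [0.4448, -0.234, 0.1098]
orientation: [0.802, 0.597, -0.0, -0.001]
ft_force: [-0.1, -0.7, 0.6]
finger_gap: 0.0851
```

Emit:
jog_arm([
  {"tx": 0,"ty": -0.001,"tz": -0.02,"turn": 0},
  {"tx": 0,"ty": 0,"tz": -0.02,"turn": 0},
  {"tx": 0,"ty": 0,"tz": -0.02,"turn": 0},
  {"tx": 0,"ty": 0,"tz": -0.015,"turn": 0},
  {"tx": 0,"ty": 0,"tz": -0.008,"turn": 0},
  {"tx": 0,"ty": 0,"tz": 0,"turn": 0},
  {"tx": 0,"ty": 0,"tz": 0,"turn": 0},
  {"tx": 0,"ty": 0,"tz": 0,"turn": 0},
])

```text
t: 24.55
ee_pos: [0.4453, -0.2361, 0.0296]
orientation: [0.802, 0.597, 0.0, 0.001]
ft_force: [-0.2, 0.1, -0.4]
finger_gap: 0.0855
```

Emit:
jog_arm([
  {"tx": 0,"ty": 0,"tz": 0,"turn": 0},
  {"tx": 0,"ty": 0,"tz": 0,"turn": 0},
  {"tx": 0,"ty": 0,"tz": 0,"turn": 0},
  {"tx": 0,"ty": 0,"tz": 0,"turn": 0},
  {"tx": 0,"ty": 0,"tz": 0,"turn": 0},
  {"tx": 0,"ty": 0,"tz": 0,"turn": 0},
  {"tx": 0,"ty": 0,"tz": 0,"turn": 0},
  {"tx": 0,"ty": 0,"tz": 0,"turn": 0},
], jaw=-1, newtons=35)

```text
t: 25.35
ee_pos: [0.4451, -0.236, 0.0291]
orientation: [0.803, 0.597, 0.0, 0.0]
ft_force: [-0.1, -0.0, 5.6]
finger_gap: 0.0231
```

Emit:
jog_arm([
  {"tx": 0,"ty": 0,"tz": 0.01,"turn": 0},
  {"tx": 0,"ty": 0,"tz": 0.02,"turn": 0},
  {"tx": 0,"ty": 0,"tz": 0.03,"turn": 0},
  {"tx": 0,"ty": 0,"tz": 0.03,"turn": 0},
  {"tx": 0,"ty": 0,"tz": 0.03,"turn": 0},
  {"tx": 0,"ty": 0,"tz": 0.03,"turn": 0},
  {"tx": 0,"ty": 0,"tz": 0.03,"turn": 0},
  {"tx": 0,"ty": 0,"tz": 0.014,"turn": 0},
])

```text
t: 26.15
ee_pos: [0.445, -0.236, 0.2257]
orientation: [0.802, 0.597, 0.0, 0.002]
ft_force: [0.2, -0.0, -2.1]
finger_gap: 0.0236
```

Emit:
jog_arm([
  {"tx": 0.01,"ty": 0.02,"tz": 0,"turn": 3},
  {"tx": 0.015,"ty": 0.025,"tz": 0,"turn": 3},
  {"tx": 0.015,"ty": 0.025,"tz": 0,"turn": 3},
  {"tx": 0.015,"ty": 0.025,"tz": 0,"turn": 3},
  {"tx": 0.015,"ty": 0.025,"tz": 0,"turn": 3},
  {"tx": 0.015,"ty": 0.022,"tz": 0,"turn": 3},
  {"tx": 0.015,"ty": 0.02,"tz": 0,"turn": 1.4},
  {"tx": 0,"ty": 0,"tz": 0,"turn": 0},
])

```text
t: 26.95
ee_pos: [0.5455, -0.0717, 0.2228]
orientation: [0.689, 0.725, 0.0, -0.0]
ft_force: [0.3, -0.0, -2.1]
finger_gap: 0.0231
```

```bash
python3 - <<'E'
from h import *
np.set_printoptions(precision=4,suppress=True)
s=state();print(s['ee_pos'],s['ft_force'],s['t'],s['finger_gap'],np.degrees(2*np.arctan2(s['orientation'][1],s['orientation'][0])))
a=capture("side")[:,:,::-1];b=capture("top")[:,:,::-1]
cv2.imwrite("pics/raw_s6.png",a);cv2.imwrite("pics/raw_t6.png",b)
c=lambda im,x,y,w,h,W:cv2.resize(im[y:y+h,x:x+w],(W,600),interpolation=cv2.INTER_CUBIC)
cv2.imwrite("pics/m7.png",np.hstack([c(a,220,90,120,150,480),c(b,300,110,80,150,320)]))
E
```

```text
[ 0.5455 -0.0717  0.2228] [ 0.2819 -0.0466 -2.142 ] 26.95 0.023110267681531127 92.85608417619099
```

View pics/m7.png

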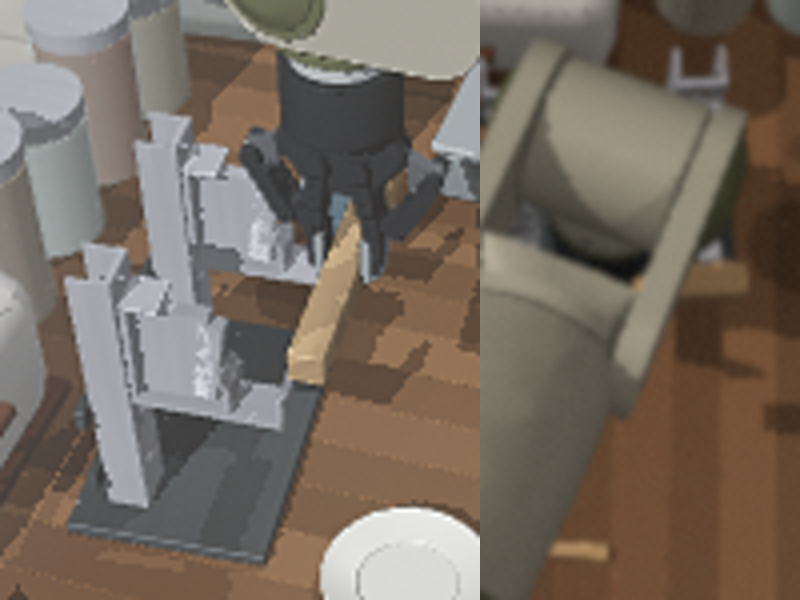

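```bash
python3 - <<'E'
from h import *
np.set_printoptions(precision=4,suppress=True)
print("near end bottom",onz("side",(np.array([(288,376),(322,384)])+.5)/4-.5+(220,90),.194))
print("near end top",onz("side",(np.array([(290,347),(326,355)])+.5)/4-.5+(220,90),.218))
print("far end",onz("top",(np.array([(266,264),(266,290)])+.5)/4-.5+(300,110),.218))
E
```

```text
near end bottom [[0.5498 0.026  0.194 ]
 [0.5271 0.0263 0.194 ]]
near end top [[0.5482 0.0234 0.218 ]
 [0.5247 0.0235 0.218 ]]
far end [[ 0.5579 -0.1741  0.218 ]
 [ 0.5389 -0.1742  0.218 ]]
```

Rail centre is about (0.543, -0.0745) at yaw about 3°, well centred. I move over the cradles and lower to between the lips.

Emit:
jog_arm([
  {"tx": 0.012,"ty": 0,"tz": 0,"turn": 0},
  {"tx": 0.015,"ty": 0.001,"tz": 0,"turn": 0},
  {"tx": 0.015,"ty": 0,"tz": 0,"turn": 0},
  {"tx": 0,"ty": 0,"tz": -0.01,"turn": 0},
  {"tx": 0,"ty": 0,"tz": -0.01,"turn": 0},
  {"tx": 0,"ty": 0,"tz": -0.008,"turn": 0},
  {"tx": 0,"ty": 0,"tz": 0,"turn": 0},
  {"tx": 0,"ty": 0,"tz": 0,"turn": 0},
])

```text
t: 27.85
ee_pos: [0.5866, -0.073, 0.1948]
orientation: [0.691, 0.723, -0.0, -0.0]
ft_force: [0.1, -0.2, -0.7]
finger_gap: 0.0234
```

```bash
python3 - <<'E'
from h import *
np.set_printoptions(precision=4,suppress=True)
s=state();print(s['ee_pos'],s['ft_force'],s['t'])
a=capture("side")[:,:,::-1];cv2.imwrite("pics/raw_s7.png",a)
cv2.imwrite("pics/m8.png",cv2.resize(a[130:220,230:320],(600,600),interpolation=cv2.INTER_CUBIC))
E
```

```text
[ 0.5866 -0.073   0.1948] [ 0.0945 -0.1992 -0.6963] 27.85
```

View pics/m8.png

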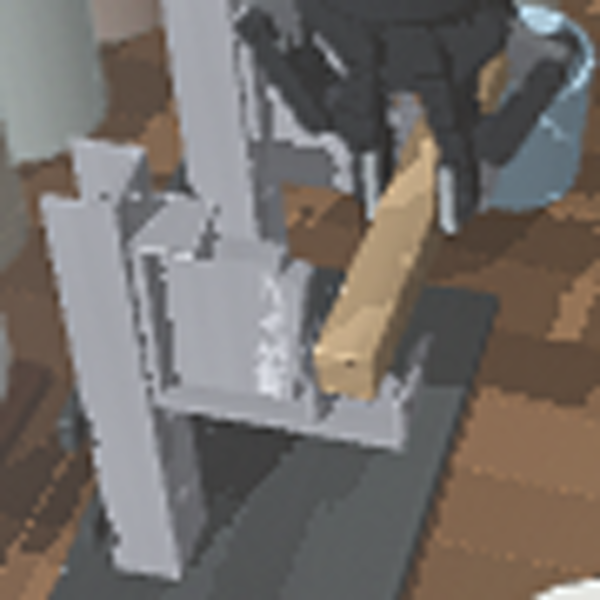

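The rail end (316–378, 390) lies between the inner cheek (about 305) and the outer lip (about 405–430). I lower it in.

Emit:
jog_arm([
  {"tx": 0,"ty": 0,"tz": -0.007,"turn": 0},
  {"tx": 0,"ty": 0,"tz": -0.007,"turn": 0},
  {"tx": 0,"ty": 0,"tz": -0.007,"turn": 0},
  {"tx": 0,"ty": 0,"tz": -0.006,"turn": 0},
  {"tx": 0,"ty": 0,"tz": -0.005,"turn": 0},
  {"tx": 0,"ty": 0,"tz": 0,"turn": 0},
  {"tx": 0,"ty": 0,"tz": 0,"turn": 0},
  {"tx": 0,"ty": 0,"tz": 0,"turn": 0},
])

```text
t: 28.7
ee_pos: [0.5891, -0.0732, 0.1635]
orientation: [0.69, 0.724, 0.002, 0.003]
ft_force: [10.3, 0.1, 1.6]
finger_gap: 0.0231
```

Emit:
jog_arm([
  {"tx": 0,"ty": 0,"tz": -0.001,"turn": 0},
  {"tx": 0,"ty": 0,"tz": -0.001,"turn": 0},
  {"tx": 0,"ty": 0,"tz": -0.001,"turn": 0},
  {"tx": 0,"ty": 0,"tz": 0,"turn": 0},
  {"tx": 0,"ty": 0,"tz": 0,"turn": 0},
  {"tx": 0,"ty": 0,"tz": 0,"turn": 0},
  {"tx": 0,"ty": 0,"tz": 0,"turn": 0},
  {"tx": 0,"ty": 0,"tz": 0,"turn": 0},
])

```text
t: 29.5
ee_pos: [0.5892, -0.0734, 0.1616]
orientation: [0.69, 0.724, 0.002, 0.004]
ft_force: [7.5, -1.8, 8.5]
finger_gap: 0.0231
```

The outer lip is pushing the rail +x, so I shift 3 mm that way and settle.

Emit:
jog_arm([
  {"tx": 0.0015,"ty": 0,"tz": 0,"turn": 0},
  {"tx": 0.0015,"ty": 0,"tz": 0,"turn": 0},
  {"tx": 0.001,"ty": 0,"tz": 0,"turn": 0},
  {"tx": 0,"ty": 0,"tz": -0.001,"turn": 0},
  {"tx": 0,"ty": 0,"tz": -0.001,"turn": 0},
  {"tx": 0,"ty": 0,"tz": 0,"turn": 0},
  {"tx": 0,"ty": 0,"tz": 0,"turn": 0},
  {"tx": 0,"ty": 0,"tz": 0,"turn": 0},
])

```text
t: 30.3
ee_pos: [0.5911, -0.073, 0.1579]
orientation: [0.69, 0.723, 0.0, 0.0]
ft_force: [2.2, -2.3, 4.0]
finger_gap: 0.0238
```

The rail is at floor height (0.158). Release and retreat upward.

Emit:
jog_arm([
  {"tx": 0,"ty": 0,"tz": 0,"turn": 0},
  {"tx": 0,"ty": 0,"tz": 0,"turn": 0},
  {"tx": 0,"ty": 0,"tz": 0,"turn": 0},
  {"tx": 0,"ty": 0,"tz": 0,"turn": 0},
  {"tx": 0,"ty": 0,"tz": 0,"turn": 0},
  {"tx": 0,"ty": 0,"tz": 0,"turn": 0},
  {"tx": 0,"ty": 0,"tz": 0,"turn": 0},
  {"tx": 0,"ty": 0,"tz": 0,"turn": 0},
], jaw=0.1)

```text
t: 31.1
ee_pos: [0.5909, -0.0729, 0.1578]
orientation: [0.69, 0.723, -0.0, -0.0]
ft_force: [-0.6, 0.3, 0.8]
finger_gap: 0.0468
```

Emit:
jog_arm([
  {"tx": 0,"ty": 0,"tz": 0.008,"turn": 0},
  {"tx": 0,"ty": 0,"tz": 0.015,"turn": 0},
  {"tx": 0,"ty": 0,"tz": 0.03,"turn": 0},
  {"tx": 0,"ty": 0,"tz": 0.04,"turn": 0},
  {"tx": 0,"ty": 0,"tz": 0.04,"turn": 0},
  {"tx": -0.03,"ty": 0,"tz": 0.03,"turn": 0},
  {"tx": -0.04,"ty": -0.02,"tz": 0,"turn": 0},
  {"tx": -0.04,"ty": -0.02,"tz": 0,"turn": 0},
])

```text
t: 31.9
ee_pos: [0.4797, -0.1129, 0.3221]
orientation: [0.69, 0.724, 0.0, 0.001]
ft_force: [0.3, -1.0, -0.1]
finger_gap: 0.0472
```

Emit:
jog_arm([
  {"tx": -0.02,"ty": -0.04,"tz": 0,"turn": 0},
  {"tx": -0.02,"ty": -0.04,"tz": 0,"turn": 0},
  {"tx": -0.02,"ty": -0.04,"tz": 0,"turn": 0},
  {"tx": -0.01,"ty": -0.04,"tz": 0,"turn": 0},
  {"tx": 0,"ty": -0.04,"tz": 0,"turn": 0},
  {"tx": 0,"ty": -0.03,"tz": 0,"turn": 0},
  {"tx": 0,"ty": 0,"tz": 0,"turn": 0},
  {"tx": 0,"ty": 0,"tz": 0,"turn": 0},
])

```text
t: 32.7
ee_pos: [0.4107, -0.3429, 0.321]
orientation: [0.691, 0.723, 0.0, -0.0]
ft_force: [-1.1, 0.3, -0.1]
finger_gap: 0.0468
```

```bash
python3 - <<'E'
from h import *
np.set_printoptions(precision=4,suppress=True)
s=state();print(s['ee_pos'],s['ft_force'],s['t'])
a=capture("side")[:,:,::-1];b=capture("top")[:,:,::-1]
cv2.imwrite("pics/raw_s8.png",a);cv2.imwrite("pics/raw_t8.png",b)
c=lambda im,x,y,w,h,W:cv2.resize(im[y:y+h,x:x+w],(W,600),interpolation=cv2.INTER_CUBIC)
cv2.imwrite("pics/m9.png",np.hstack([c(a,220,110,80,120,400),c(b,290,100,80,120,400)]))
E
```

```text
[ 0.4107 -0.3429  0.321 ] [-1.069   0.3122 -0.1465] 32.7
```

View pics/m9.png

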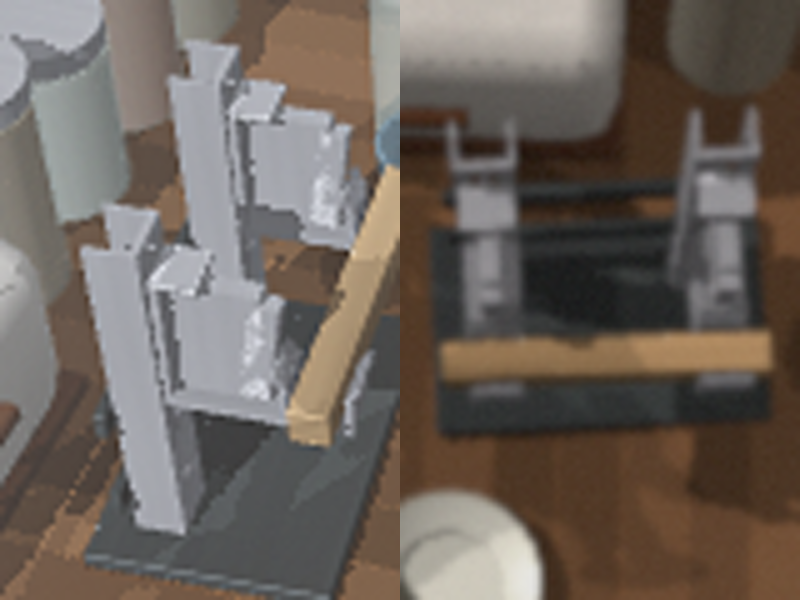

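The rail lies in both cradles, with ends showing past bracket b (443 against 467) and past bracket a (770 against 755). Both brackets are unmoved and the arm is clear, so I hand in.

```bash
python3 -c "
from station import *
print(hand_in())"
```

```text
the job is handed in; nothing more can be done
None
```

The loose bracket is hooked into the top two slots of the empty upright and locked. The wooden rail lies in both cradles, and I handed the job in at about 33 s of the 67 s.

**Bracket:**
- It stopped at the expected home height, and I pressed it down with about 30 N.
- An upward tug met about 3 mm of free play and then held at about 25 N. I took that as the catch being out over the lock bar, because the catch itself could not be seen.
- A later press on the ledge found it at 213.4 mm, against 214 mm expected.

**Rail:** The outer lip pushed the rail about 2.5 mm as it went in. I shifted it and it settled at floor height. In the last pictures an end shows past each bracket, by about 15 mm on one side and 10 mm on the other. Both brackets look level and the gripper is clear.

**Disagreement:** The two cameras gave upright positions up to about 6 mm apart along the rack. A closer check of the top view and a comparison of bracket and upright in the side view settled it before the bracket went in.

I saw no sign of contact with anything else on the counter, but I did not re-measure the other items at the end.

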